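# Offer the float arm up to the trap's pivot bracket and hold it for the pin

### The arm

A 7-joint arm with a two-finger parallel gripper is mounted at the origin on the work surface. World frame = base frame: x ahead of the robot, y to its left, z up, the work surface at z = 0. Lengths are in m, angles in rad, forces in N, time in s.
With the tool pointing down it reaches from about 0.425 to 0.875 m from the base axis. Payload 8.4 kg.
Tool frame: the origin (TCP) lies between the finger pads; the fingertips stand 14 mm ahead of it and the grasp point (between the pads) lies 5 mm behind it; z points along the fingers, y is the line along which they close (so a half turn about z gives the same grasp; the last joint's range is limited). The gripper opens to 85 mm and grips with 20 to 120 N. Pads are 22 mm wide; open, the fingers measure 114 mm over their backs; the gripper's body (76 mm by 85 mm) begins 54 mm behind the grasp point. The pads swing forward as they close: fully open they stand 13 mm farther back than shut.
Start: joints at [1.097, 0.333, 0.04, 1.465, -0.013, 1.343, -0.059], TCP at [0.238, -0.605, 0.245] pointing down, gripper open.
Joint ranges: [-2.58, 2.58], [-0.38, 2.09], [-1.3, 1.39], [0.25, 2.4], [-1.5, 4.64], [0.08, 2.09], [-2.65, 2.65]. Speed limits (rad/s): [2.22, 2.22, 2.79, 2.79, 3.14, 3.14, 3.14].

### API

Orientations are given as a unit quaternion [x, y, z, w].
In Python, from bench import * gives the robot as it stands. Calls block until the motion is done:
- move_pose(position, orientation): joint-space move of the TCP to a pose.
- servo_line(position, feed=0.15, ori=None, contact_N=None): straight line of the TCP; ori=None keeps the orientation; feed is the mean speed in m/s. With contact_N (N) it stops when the force on the tool has changed by that much, and returns True; else False.
- set_joints(angles): joint-space move.
- gripper_to(opening, grip_force=None): opening from 0.0 (shut) to 1.0 (fully open); grip_force is the grip in N (None keeps the last); returns when the fingers have stopped.
- hold(seconds).
- inverse_kinematics(position, orientation): joint angles nearest the present ones, or None.
- observe(): the state.
- camera(name): name is "side" or "top"; returns a dict with "pixels" (480x640x3 uint8, red, green, blue), "mtx" (3x3 intrinsics, pixels), "rvec" (rotation vector, rad) and "tvec" (3), from world to camera coordinates, as OpenCV has them. Camera axes: x right, y down, z forward; pixel columns grow to the right and rows downward; lengths in m; the calibration is good to about 2 mm. A picture is of the moment at which its call begins. There is no depth.
A pose or a line that the arm cannot do raises PlanningError and nothing moves.
- job_done(): hands the job in; it is judged then, once.
The state is a dict: "time": time; "joint_pos": joint angles; "qvel": joint speeds; "effort": joint torques, N m; "tool_pos": TCP position; "ee_rot": TCP orientation; "force": force on the tool from outside, world axes, zero at the start; "torque": the same for the moment, N m; "grip_width": opening from 0.0 (shut) to 1.0 (fully open); "gripper_force": force on a finger pad.
Only numpy, scipy, OpenCV 4.12 (cv2) and the standard library are available. Lean on these libraries where they do the work, as an engineer would, in place of code of your own. Each camera call takes 0.05 s, during which the arm holds its last target. There are 200 camera calls.

### The job

Pick up the ball-float arm by its flat bar and bring its eye down between the two ears of the pivot bracket on the open trap body, with the float over the open mouth and the arm roughly level. Line the eye's hole up with the holes in the ears to within a quarter of the hole's width, square to them, so that the fitter can push the hinge pin through, and finish while still holding the arm there, steady, in the grip alone and not leaning on the trap. Be gentle: never squeeze or knock the thin-walled float, never force the float arm against the trap, and leave the other things on the plinth where they lie.

Things in the scene. Friction and masses are not known exactly. Their poses are not given: they have to be found in the camera images.
- float_arm: loose trap float arm, 0.23 to 0.31 kg: steel flat bar 12 mm wide (y), 14 mm high, bare from 15 to 88 mm from the eye centre; hinge eye at -x, ball float at +x, 120 mm apart. Lies on eye and ball. Origin on the plinth under mid-bar, z up; there the bar's centre line is 22 mm up, rising 0.13 rad to the ball. Brass plug (12 mm) sticks 7 mm down from the bar 32 mm from the eye.
- eye (a point): centre of the hole in the float arm's eye (hinge knuckle: 28 mm round, 16 mm wide along y, 14 mm hole along y), at (-60, 0, 14) mm in the float arm's frame, same axes
- float: the thin-walled polished steel ball float, 60 mm diameter, welded to the arm; origin at its centre, same axes as the float arm; at (59, 0, 30) mm in the float arm's frame
- trap: grey cast trap body, 236 x 136 mm over the mouth flange (long side along x), 90 mm high, mouth 176 x 76 mm open upwards, pivot bracket on the flange's -x end; bolted on the braked steel turntable (330 mm across, its top 45 mm above the plinth; moves only if its rim is pushed with some 36 N). Origin at the centre of the casting's underside, z up; +x runs from the bracket along the mouth
- pivot (a point): on the ear-hole axis (y), midway between the bracket's two ears: (-66, 0, 128) mm in the trap's frame, same axes; 38 mm above the flange, 173 mm above the plinth. Ears 8 mm thick, 28 mm round, inner faces 22 mm apart, holes 14 mm; open above, and 24 mm free below and behind the eye's place. A 12 mm hinge pin is started in the +y ear and sticks 47 mm out of it, not into the gap.
- mouth (a point): point in the plane of the mouth flange's top, in the middle of the mouth's width and straight under where the float belongs, at (54, 0, 90) mm in the trap's frame
- probe: bystander: chrome thermometer probe, 170 mm long, lying flat
- cap_nut: bystander: brass hexagon cap nut, 38 mm over the corners, 32 mm high
- bracket: bystander: olive-painted iron angle bracket, 50 x 100 mm, 68 mm high
- cooler: bystander: stainless sample cooler housing standing upright, 116 mm over its flange, 208 mm high with its two tube stubs
Things that resemble listed ones, but are neither listed nor needed, are in the scene too. Of the things like the float_arm, leave any that is purple; of the rest the larger one is meant.

How it is judged:
By the outcome, as a careful person would: the job done as asked, in the order asked, and still so for the second after the job is handed in, while the arm keeps its last pose, push and grip.
It also fails if it takes over 48 s, if anything falls off the work surface, if the arm or the gripper's body presses on something with over 40 N, if the wrist force passes 120 N, or if a joint passes its speed limit or range.

## Working session

There is one attempt and no reset: what is moved stays moved. The work goes in short steps, each a Python script; the robot and the scene stay as the last script left them, time stands still between calls to the robot, and variables do not carry over. Pictures are saved under pics/ and viewed, at most 10 in all, crops included, and the job is handed in when it is done.

```bash
ls; mkdir -p pics
python3 - <<'E'
from bench import *
import cv2,numpy as np
for n in ("side","top"):
    c=camera(n); cv2.imwrite(f"pics/{n}0.png",c["pixels"][:,:,::-1]); np.savez(f"{n}0.npz",**c)
    R=cv2.Rodrigues(np.array(c["rvec"],float))[0]; print(n,c["mtx"],(-R.T@np.array(c["tvec"]).ravel()),R[2])
print(observe())
E
```

```text
pics
side [[457.63792055   0.         316.18640366]
 [  0.         457.63792055 245.12870864]
 [  0.           0.           1.        ]] [0.44896723 0.49605483 0.6832346 ] [ 0.06718105 -0.75331935 -0.65421454]
top [[490.80856661   0.         319.49345246]
 [  0.         490.80856661 236.40610319]
 [  0.           0.           1.        ]] [ 0.46371131 -0.15258122  1.08352752] [ 0.06824525 -0.00443314 -0.99765873]
{'time': 0.1, 'joint_pos': array([ 1.09681315,  0.33387685,  0.03988955,  1.46621137, -0.01340665,
        1.34329539, -0.05851508]), 'qvel': array([-0.00077243, -0.00290993, -0.00021277, -0.00126255, -0.00036631,
        0.00034624, -0.00063811]), 'effort': array([ 3.61031227e-03, -6.60021043e+01,  1.37040831e+00, -4.06479871e+01,
        1.71913480e-02,  8.89642542e-03,  1.20061827e-05]), 'tool_pos': array([ 0.23776789, -0.60451736,  0.24447278]), 'ee_rot': array([ 9.82497693e-01,  1.86273194e-01, -1.91626914e-04, -7.37919344e-04]), 'force': array([ 0.08741312,  0.52812572, -0.03934876]), 'torque': array([ 0.02766054, -0.00537897, -0.00806835]), 'gripper_force': 0.0, 'grip_width': 0.9976615456143567}
```

View pics/side0.png

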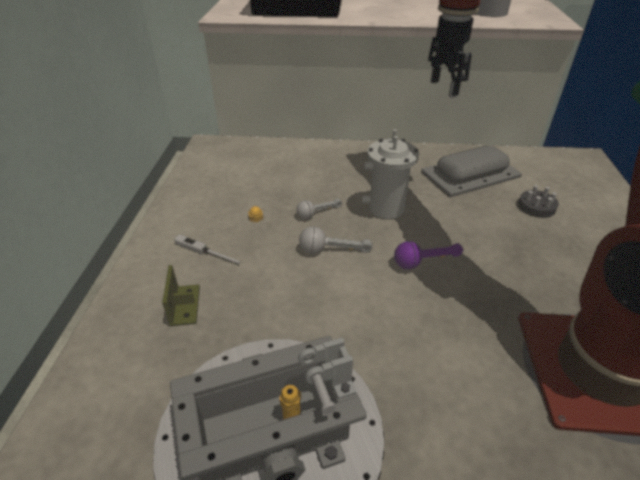

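View pics/top0.png

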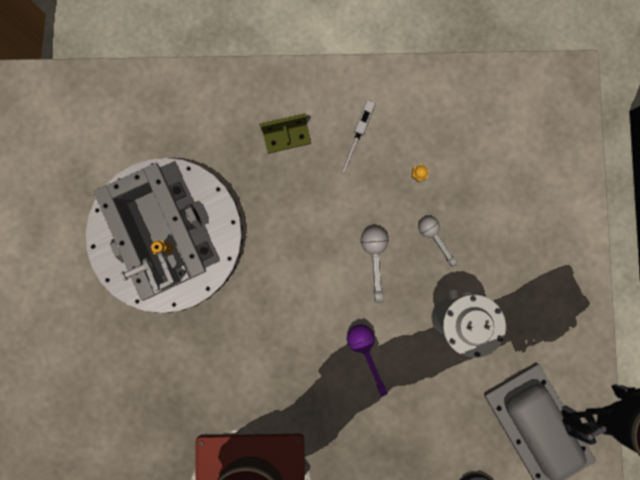

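Candidates for float_arm: the large grey one (top 375,240 ball to 378,297 eye; side 313,240), the small grey one (top 428,226; side 305,210), and the purple one (top 361,337; side 407,255). The large grey one fits: it is not purple and is the larger of the rest. The trap is at top (155,235), with its bracket and pin at the lower end (130–165,272). I'll confirm in an enlarged mosaic.

Run:
```python
import cv2,numpy as np
s=cv2.imread("pics/side0.png");t=cv2.imread("pics/top0.png")
def cr(i,x,y,w,h): return cv2.resize(i[y:y+h,x:x+w],(400,300),interpolation=cv2.INTER_CUBIC)
m=np.vstack([np.hstack([cr(t,330,205,140,105),cr(s,280,180,120,90)]),np.hstack([cr(t,70,150,200,150),cr(s,150,320,240,160)[:300]])])
cv2.imwrite("pics/m1.png",m)
```

```text
(no output)
```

View pics/m1.png

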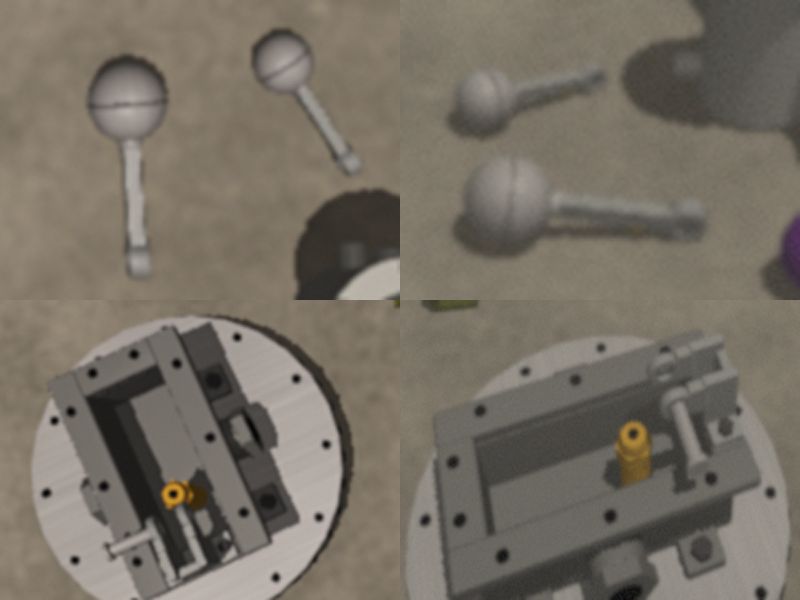

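The mosaic confirms the large grey arm (mosaic 128,100 to 138,262). In the trap's mouth, near the bracket, there is an orange valve. Next I'll fit the trap and float-arm models to the edges in both views.

```bash
cat > h.py <<'E'
import cv2,numpy as np
from scipy.optimize import least_squares
from scipy.ndimage import map_coordinates
class V:
    def __init__(s,c):
        s.K=np.array(c["mtx"],float);s.r=np.array(c["rvec"],float).reshape(3,1);s.t=np.array(c["tvec"],float).reshape(3,1)
        s.px=np.array(c["pixels"]); s.g=cv2.GaussianBlur(cv2.cvtColor(s.px,cv2.COLOR_RGB2GRAY).astype(float),(0,0),0.8)
        s.C=(-cv2.Rodrigues(s.r)[0].T@s.t).ravel()
    def p(s,P): return cv2.projectPoints(np.asarray(P,float).reshape(-1,1,3),s.r,s.t,s.K,None)[0].reshape(-1,2)
def Rz(a): c,s=np.cos(a),np.sin(a); return np.array([[c,-s,0],[s,c,0],[0,0,1.]])
def Ry(a): c,s=np.cos(a),np.sin(a); return np.array([[c,0,s],[0,1,0],[-s,0,c]])
def edges(v,A,B,w,sign=0,thr=4):
    """strongest edge within +-w px of image points A along the normal to (B-A); returns target pts, normals, ok"""
    t=B-A; n=np.c_[-t[:,1],t[:,0]]; n/=np.linalg.norm(n,axis=1)[:,None]+1e-12
    k=np.arange(-w,w+.01,.25); q=A[:,None]+k[None,:,None]*n[:,None]
    I=map_coordinates(v.g,[q[...,1],q[...,0]],order=1,mode='nearest'); G=np.gradient(I,axis=1)/.25
    G=np.abs(G) if sign==0 else G*sign
    j=G.argmax(1); return k[j],n,(G.max(1)>thr)&(j>0)&(j<len(k)-1)
def fit(model,x0,views,ws=(6,4,2.5,1.5),scale=1.0):
    """model(x,v)->(P,Q) 3D edge points and neighbours along the edge"""
    x=np.array(x0,float)
    for w in ws:
        obs=[]
        for v in views:
            P,Q=model(x,v);A=v.p(P);k,n,ok=edges(v,A,v.p(Q),w);obs.append((v,A+k[:,None]*n,n,ok))
        def res(y): return np.concatenate([(((v.p(model(y,v)[0])-T)*n).sum(1))[ok] for v,T,n,ok in obs])
        s=least_squares(res,x,loss='soft_l1',f_scale=.5,x_scale=.01); x=s.x
    r=res(x); return x,np.sqrt(np.median(r**2)),len(r)
def seg(L,n=25):
    P=[];Q=[]
    for a,b in L:
        a,b=np.array(a,float),np.array(b,float);f=np.linspace(.06,.94,n)[:,None];P.append(a+f*(b-a));Q.append(a+(f+.02)*(b-a))
    return np.vstack(P),np.vstack(Q)
def rect(hx,hy,z): c=[(-hx,-hy,z),(hx,-hy,z),(hx,hy,z),(-hx,hy,z)]; return [(c[i],c[(i+1)%4]) for i in range(4)]
TP,TQ=seg(rect(.118,.068,.135)+rect(.088,.038,.135))
def trap(x,v):
    R=Rz(x[2]);o=np.array([x[0],x[1],x[3] if len(x)>3 else 0]);return TP@R.T+o,TQ@R.T+o
def sphere(x,v,r=.030):
    d=v.C-x[:3];D=np.linalg.norm(d);d/=D;c=x[:3]+d*r*r/D;rr=r*np.sqrt(1-(r/D)**2)
    u=np.cross(d,[0,0,1.]);u/=np.linalg.norm(u);w=np.cross(d,u);a=np.linspace(0,2*np.pi,72,endpoint=False)
    f=lambda a:c+rr*(np.cos(a)[:,None]*u+np.sin(a)[:,None]*w);return f(a),f(a+.02)
def triang(vs,uvs):
    Ps=[v.K@np.hstack([cv2.Rodrigues(v.r)[0],v.t]) for v in vs]
    X=cv2.triangulatePoints(Ps[0],Ps[1],np.array(uvs[0],float).reshape(2,1),np.array(uvs[1],float).reshape(2,1)).ravel();return X[:3]/X[3]
E
python3 - <<'E'
from h import *
S,T=[V(np.load(n+"0.npz")) for n in("side","top")]
for n,a,b in (("corner1",(171,380),(95,191)),("corner farR",(366,415),(145,299))): print(n,triang((S,T),(a,b)))
# initial trap pose from top picks
cor=np.array([(95,191),(157.5,164),(205,270)],float); W=np.array([(.118,.068,.135),(.118,-.068,.135),(-.118,-.068,.135)])
x0=least_squares(lambda x:(T.p(W@Rz(x[2]).T+[x[0],x[1],0])-cor).ravel(),[.5,.17,.4]).x; print("init",x0)
for vs,n in(((S,T),"both"),((S,),"side"),((T,),"top")): print(n,fit(trap,x0,vs))
print("z free",fit(trap,list(x0)+[0],(S,T)))
b0=triang((S,T),((312.5,240),(374.7,240)));print("ball0",b0)
for vs,n in(((S,T),"both"),): print(n,fit(sphere,b0,vs,ws=(4,3,2,1.5)))
print("eye approx",triang((S,T),((366,245),(378.5,297))))
# orange valve
for v in(S,T):
    h=cv2.cvtColor(v.px,cv2.COLOR_RGB2HSV);m=(abs(h[...,0].astype(int)-19)<8)&(h[...,1]>150)&(h[...,2]>80);k,l,st,c=cv2.connectedComponentsWithStats(m.astype(np.uint8))
    print([(st[i].tolist(),c[i].round(1).tolist()) for i in range(1,k) if st[i][4]>25])
E
```

```text
corner1 [0.61818306 0.23059318 0.24708513]
corner farR [0.41328899 0.18434714 0.12305264]
init [0.54489499 0.17189998 0.41189413]
both (array([0.54606092, 0.17587607, 0.41939299]), np.float64(0.4549692835236841), 289)
side (array([0.54715428, 0.17676922, 0.4181249 ]), np.float64(0.23250329820768467), 123)
top (array([0.54549781, 0.17493591, 0.41429076]), np.float64(0.4023381768287986), 166)
z free (array([ 0.54656887,  0.17571981,  0.41930941, -0.00126917]), np.float64(0.43798267580169825), 287)
ball0 [ 0.52597589 -0.27619881  0.02706462]
both (array([ 0.53164853, -0.27669689,  0.0165851 ]), np.float64(0.29818571081410733), 92)
eye approx [ 0.40477491 -0.28250692  0.0153804 ]
[([251, 207, 10, 9, 55], [255.5, 211.2]), ([281, 386, 19, 30, 336], [290.7, 399.5])]
[([412, 165, 16, 16, 199], [419.6, 172.6]), ([151, 241, 16, 13, 149], [158.2, 246.5])]
```

```bash
cat >> h.py <<'E'
# float arm: local frame at the eye, x along bar to ball, z up (bar level). pose x=(ex,ey,ez,yaw,pitch up)
def armR(yaw,pitch): return Rz(yaw)@Ry(-pitch)
def arm(x,v,parts=("ball","bar","eye")):
    R=armR(x[3],x[4]);o=np.array(x[:3]);P=[];Q=[]
    if "ball" in parts:
        a,b=sphere(R@[.12,0,0]+o,v);P.append(a);Q.append(b)
    L=[]
    if "bar" in parts:
        # silhouette edges: of the four long edges take the extreme two in the image
        E=[(sy*.006,sz*.007) for sy in(1,-1) for sz in(1,-1)]
        pr=[v.p(np.array([[.02,y,z],[.08,y,z]])@R.T+o) for y,z in E];d=pr[0][1]-pr[0][0];n=np.array([-d[1],d[0]])
        m=[q.mean(0)@n for q in pr]
        for i in(int(np.argmin(m)),int(np.argmax(m))): y,z=E[i];L.append(((.017,y,z),(.087,y,z)))
    if "eye" in parts:
        c=R.T@(v.C-o);a=np.arctan2(c[2],c[0])   # silhouette lines of the knuckle cylinder, end away from ball
        al=np.arccos(.014/np.hypot(c[0],c[2]))
        g=max((a+al,a-al),key=lambda t:-np.cos(t));X=(.014*np.cos(g),.014*np.sin(g));L.append(((X[0],-.008,X[1]),(X[0],.008,X[1])))
    if L:
        a,b=seg(L,30);P.append(a@R.T+o);Q.append(b@R.T+o)
    return np.vstack(P),np.vstack(Q)
def overlay(v,models,crop,out,k=4):
    x,y,w,h=crop;im=cv2.resize(v.px[y:y+h,x:x+w,::-1],None,fx=k,fy=k,interpolation=cv2.INTER_CUBIC)
    for P in models:
        for u in v.p(P): cv2.circle(im,tuple(int(round(c)) for c in ((u-[x,y]+.5)*k-.5)),1,(0,255,0),-1)
    return im
E
cat > m.py <<'E'
from h import *
S,T=[V(np.load(n+"0.npz")) for n in("side","top")]
print("valve top",triang((S,T),((290,388.5),(158.2,246.5))))
e=np.array([.405,-.282,.014]);yaw=np.arctan2(.0058,.125)
x0=[*e,yaw,.13];
full=lambda z: (lambda x,v:arm([x[0],x[1],z,x[2],.133],v))
for vs,n in(((S,T),"both"),((T,),"top"),((S,),"side")): print(n,fit(full(.014),[x0[0],x0[1],yaw],vs,ws=(4,3,2,1.5)))
x,_,_=fit(full(.014),[x0[0],x0[1],yaw],(S,T),ws=(4,3,2,1.5))
print("z,pitch free",fit(arm,[x[0],x[1],.014,x[2],.133],(S,T),ws=(2.5,2,1.5)))
p=[x[0],x[1],.014,x[2],.133]
a=overlay(T,[arm(p,T)[0]],(340,215,80,100),0,4);b=overlay(S,[arm(p,S)[0]],(290,215,100,50),0,4);
X=fit(trap,[.546,.176,.418],(S,T))[0]
c=overlay(S,[trap(X,S)[0]],(150,330,240,150),0,2)
d=overlay(T,[trap(X,T)[0]],(75,150,160,150),0,2)
M=np.zeros((600,800,3),np.uint8)
M[:300,:320]=cv2.resize(a,None,fx=1,fy=1)[:300];M[:200,320:720]=b;M[300:600,:480]=c;M[300:600,480:800]=d
cv2.imwrite("pics/m2.png",M)
E
python3 m.py
```

```text
valve top [0.515601   0.15730878 0.12861395]
both (array([ 0.41154093, -0.28162227,  0.05675031]), np.float64(0.5600628541068063), 237)
top (array([ 0.41192472, -0.28121312,  0.04992221]), np.float64(0.47520420685066), 153)
side (array([ 0.41004168, -0.26932924,  0.068611  ]), np.float64(0.42438939837870404), 117)
z,pitch free (array([ 0.411335  , -0.28116084,  0.01095473,  0.04141608,  0.10487041]), np.float64(0.5028753326688459), 207)
```

View pics/m2.png

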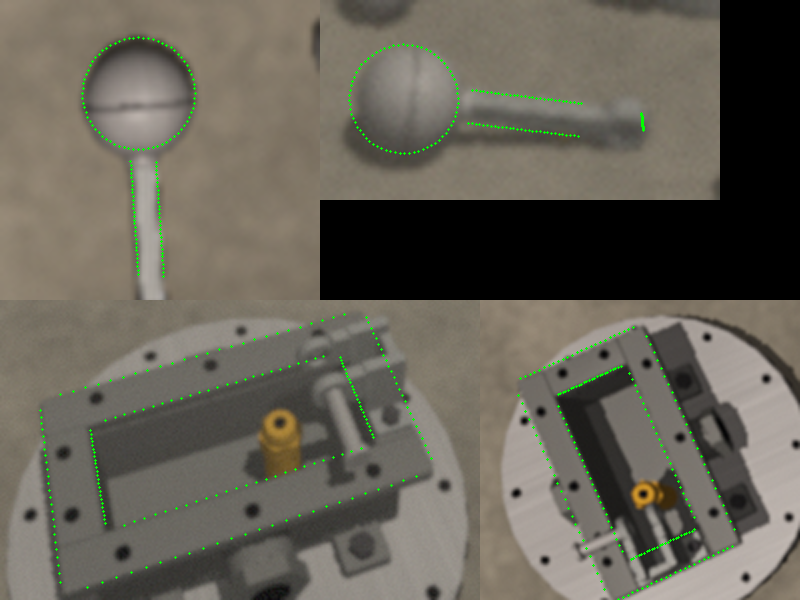

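Both models overlay well. Trap: (0.546, 0.176), yaw 0.418, flange about 0.134 m up. Arm eye: about (0.411, -0.281), yaw 0.05. The valve top is 44 mm below the pivot, so it's clear. Now I'll grasp.

```bash
cat > g.py <<'E'
from h import *
from bench import *
from scipy.spatial.transform import Rotation as Ro
def toolpose(eye,yaw,pitch,d=.060,up=.002):
    "TCP pose that puts the arm's eye there"
    R=armR(yaw,pitch);g=np.array(eye)+R@[d,0,up-.005]
    return g,Ro.from_matrix(R@np.diag([1,-1,-1.])).as_quat()
E
python3 - <<'E'
from g import *
p,q=toolpose((.4115,-.2815,.014),.050,.133)
print(p,inverse_kinematics(p,q))
s=observe()["tool_pos"]
servo_line([s[0],s[1],.36],feed=.25)
up=np.array([0,0,1.])
move_pose(p+[0,0,.20],q)
gripper_to(.6,60)
servo_line(p+[0,0,.06],feed=.25)
print(servo_line(p,feed=.06,contact_N=6))
o=observe();print(o["time"],o["tool_pos"]-p,o["force"])
gripper_to(0,60)
o=observe();print(o["time"],o["grip_width"],o["gripper_force"],o["force"])
for n in("side","top"):
    c=camera(n);np.savez(n+"1.npz",**c)
servo_line(p+[0,0,.03],feed=.06);hold(.2)
o=observe();print(o["time"],o["grip_width"],o["gripper_force"],o["force"],o["torque"])
c={n:camera(n)["pixels"][:,:,::-1] for n in("side","top")}
cv2.imwrite("pics/m3.png",np.vstack([cv2.resize(c["side"][120:320,200:520],(640,400))[:300],cv2.resize(c["top"][170:320,280:600],(640,300))]))
E
```

```text
[ 0.47129312 -0.27850785  0.01898299] [ 0.6511591   0.30939833 -0.17417332  2.02292047 -0.02365335  0.69947186
 -1.01544379]
False
4.5667 [ 0.00032117 -0.00017332  0.00041752] [ 0.02915284  0.93169121 -0.28491422]
5.0083 0.12939994147445794 58.84402692317963 [-0.60417324  0.98884535  3.80561634]
5.9583 0.12623745822792534 58.35359752178192 [-0.33488585  0.11659004 -4.01420813] [-0.03908141  0.21540664 -0.0348384 ]
```

View pics/m3.png

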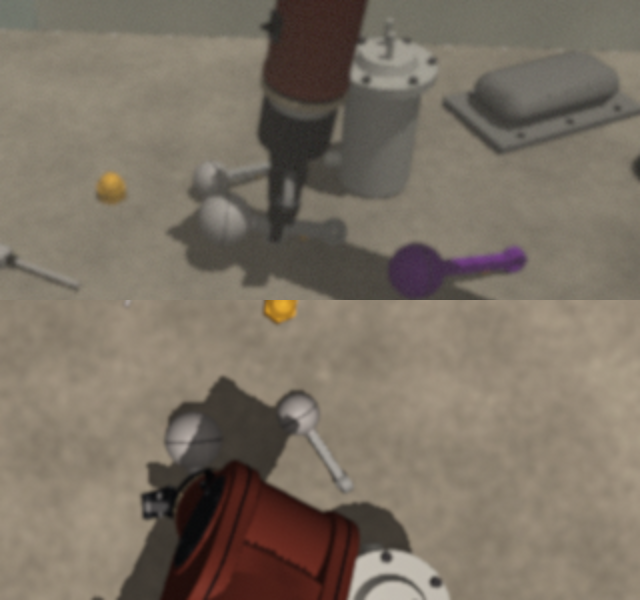

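The arm is lifted in the grip: ball at (222,218) in the upper panel and (192,437) in the lower. Nothing else has moved. Now I'll carry it to hover above the bracket and re-measure.

Run:
```python
from g import *
s=observe()["tool_pos"]
servo_line([s[0],s[1],.30],feed=.25)
X=np.array([.5463,.1758,.4185]); piv=np.array([X[0],X[1],.045])+Rz(X[2])@[-.066,0,.128]
p,q=toolpose(piv+[0,0,.07],X[2],0)
print(piv,p,inverse_kinematics(p,q))
move_pose(p,q);hold(.3)
o=observe();print(o["time"],o["tool_pos"]-p,o["force"],o["torque"],o["joint_pos"])
for n in("side","top"): np.savez(n+"2.npz",**camera(n))
S,T=[V(np.load(n+"2.npz")) for n in("side","top")]
a=[*(piv+[0,0,.07]),X[2],0]
A=overlay(S,[arm(a,S)[0]],(130,240,266,200),0,1.5*2);B=overlay(T,[arm(a,T)[0]],(70,130,200,180),0,2)
M=np.zeros((600,800,3),np.uint8);M[:600,:400]=cv2.resize(A,(400,300))[0:300].repeat(2,0)[:600] if 0 else 0
M=np.zeros((600,800,3),np.uint8);A=cv2.resize(A,(480,360));M[:360,:480]=A;M[240:600,400:800][:, 80:]=B[:, :320]
cv2.imwrite("pics/m4.png",M)
```

```text
[0.48599583 0.14897824 0.173     ] [0.5408178  0.17336166 0.24      ] [ 0.2430007   0.24543987 -0.73670593  1.64607265  0.16952243  1.31562026
 -1.67406241]
9.1917 [ 1.85564815e-04 -5.41819334e-04  7.82608150e-05] [-0.29419591  0.21388555 -2.33819138] [-0.01077187 -0.05624946 -0.02117269] [ 0.24359311  0.24521794 -0.7362563   1.64606014  0.16946535  1.31562004
 -1.67395984]
```

View pics/m4.png

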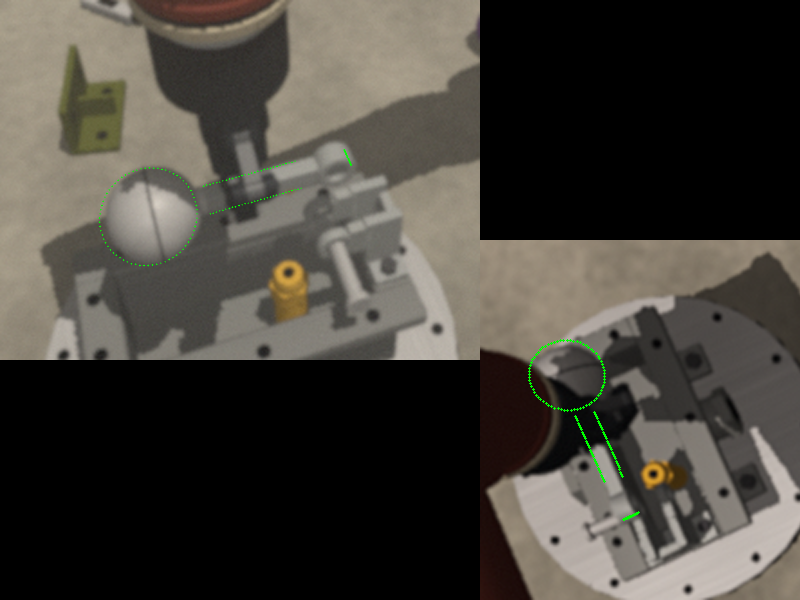

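Side panel: the ball outline matches the prediction at (149,217), as does the eye end at (347,158). In the top panel the bar is partly hidden, and it looks about 1–2 px left of the prediction at (605,478). I'll zoom on the eye and ears with their predicted outlines.

```bash
cat >> h.py <<'E'
def ring(r,y,c=(0,0,0),a0=0,a1=2*np.pi,n=60):
    a=np.linspace(a0,a1,n,endpoint=False);f=lambda a:np.c_[c[0]+r*np.cos(a),np.full(n,y),c[2]+r*np.sin(a)];return f(a),f(a+.03)
def place(PQ,R,o): return [P@R.T+o for P in PQ]
E
python3 - <<'E'
from g import *
S,T=[V(np.load(n+"2.npz")) for n in("side","top")]
X=np.array([.5463,.1758,.4185]);R=Rz(X[2]);piv=np.array([X[0],X[1],.045])+R@[-.066,0,.128]
e=piv+[0,0,.07]
E=[place(ring(.014,.008,a0=.6,a1=5.7),R,e)[0],place(ring(.007,.008),R,e)[0]]
E+= [place(seg([((-.01,s*.008,.0098),(.01,s*.008,.0098)),((.017,s*.006,.007),(.045,s*.006,.007))]),R,e)[0] for s in(1,-1)]
F=[place(ring(.014,y),R,piv)[0] for y in(.019,-.011)]+[place(ring(.007,-.011),R,piv)[0]]
F2=[place(seg([((-.006,y,.0126),(.006,y,.0126))]),R,piv)[0] for y in(.011,.019,-.011,-.019)]
A=overlay(S,E+F,(275,300,85,100),0,6);B=overlay(T,E[2:]+F2,(120,230,60,60),0,6)
M=np.zeros((600,800,3),np.uint8);M[:,:400]=A[:600,40:440];M[:360,420:780]=B
M[380:600,420:800]=cv2.resize(T.px[245:290,115:193,::-1],(380,220),interpolation=cv2.INTER_CUBIC)
cv2.imwrite("pics/m5.png",M)
E
```

```text
(no output)
```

View pics/m5.png

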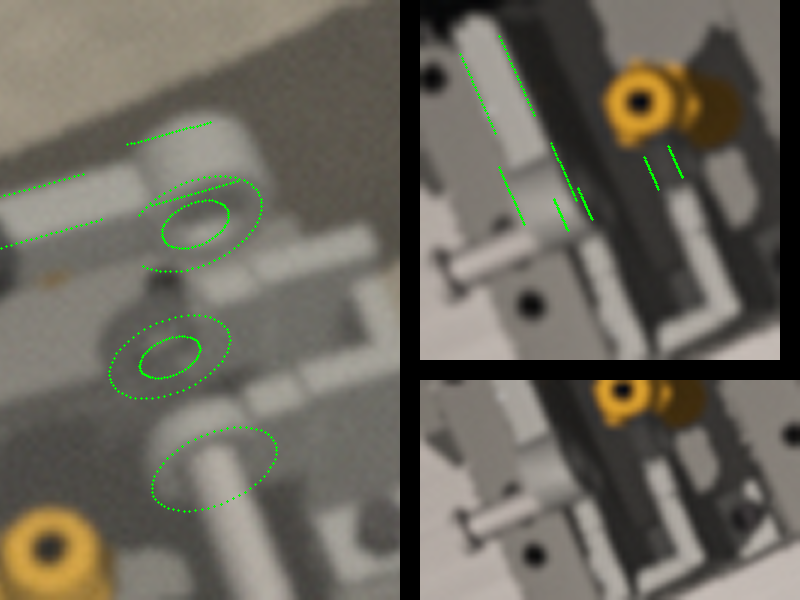

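The eye and bar match the prediction to about 1 px in both views. The bracket sits a few mm from where the flange fit puts it: side pin base at (205,455) against a prediction of (215,468). I'll fit the pin and ears directly in each view, and the held arm the same way.

```bash
cat >> h.py <<'E'
YAW=.4185
def cyl(v,a,b,r,R,o):
    "silhouette lines of cylinder a-b (local)"
    A=R@np.array(a)+o;B=R@np.array(b)+o;d=(B-A)/np.linalg.norm(B-A);w=v.C-(A+B)/2;n=np.cross(d,w);n/=np.linalg.norm(n)
    k=np.cross(n,d);k=k*np.sign(k@w);D=np.linalg.norm(w-(w@d)*d);c=r/D;off=[k*r*c+s*n*r*np.sqrt(1-c*c) for s in(1,-1)]
    return seg([(A+f,B+f) for f in off])
def bracket(x,v,mode):
    "x=(px,py,pz,yaw): the pivot"
    R=Rz(x[3]);o=np.array(x[:3]);L=[cyl(v,(0,.024,0),(0,.064,0),.006,R,o)]
    if "ears" in mode:
        if v.C[2]>.9: L.append(place(seg([((-.028,y,.014),(-.004,y,.014)) for y in(.011,.019,-.011,-.019)],15),R,o))
        else: L+= [place(ring(.014,.019,a0=.2,a1=1.4,n=30),R,o),place(ring(.014,-.011,a0=-.3,a1=.9,n=30),R,o)]
    return [np.vstack([l[i] for l in L]) for i in(0,1)]
E
cat > b.py <<'E'
from h import *
S,T=[V(np.load(n+"0.npz")) for n in("side","top")]
S2,T2=[V(np.load(n+"2.npz")) for n in("side","top")]
X=np.array([.5463,.1758,YAW]);piv=np.array([X[0],X[1],.045])+Rz(X[2])@[-.066,0,.128]
np.set_printoptions(precision=4,suppress=True)
for mode in("pin","pin+ears"):
    for vs,n in(((S,),"side"),((T,),"top"),((S,T),"both")):
        x,r,k=fit(lambda x,v:bracket([x[0],x[1],.173,YAW],v,mode),piv[:2],vs,ws=(4,3,2,1.5)); print(mode,n,"dx,dy local mm",Rz(-YAW)[:2,:2]@(x-piv[:2])*1e3,r,k)
    x,r,k=fit(lambda x,v:bracket([x[0],x[1],x[2],YAW],v,mode),piv,(S,T),ws=(4,3,2,1.5)); print(mode,"z free",Rz(-YAW)@(x-piv)*1e3,r,k)
# flange residual per view
for v,n in((S,"side"),(T,"top")):
    for w in(4,):
        P,Q=trap(X,v);A=v.p(P);k,nn,ok=edges(v,A,v.p(Q),w)
        print(n,"edge offsets px (4 outer,4 inner)",[np.round(np.median(k[25*i:25*i+25][ok[25*i:25*i+25]]),2) if ok[25*i:25*i+25].any() else None for i in range(8)])
M=np.zeros((600,800,3),np.uint8)
f=lambda v,p:[bracket([*p,YAW],v,"pin+ears")[0]]
xf=fit(lambda x,v:bracket([x[0],x[1],.173,YAW],v,"pin+ears"),piv[:2],(S,T),ws=(4,3,2,1.5))[0]
p1=np.array([*xf,.173])
M[:300,:400]=overlay(S,f(S,piv),(290,330,80,60),0,5);M[300:,:400]=overlay(S,f(S,p1),(290,330,80,60),0,5)
M[:300,400:]=overlay(T,f(T,piv),(115,245,80,60),0,5);M[300:,400:]=overlay(T,f(T,p1),(115,245,80,60),0,5)
cv2.imwrite("pics/m6.png",M)
E
python3 b.py
```

```text
pin side dx,dy local mm [     600.8387 -8695529.598 ] nan 0
pin top dx,dy local mm [   -0.0021 28489.4413] nan 0
pin both dx,dy local mm [  -0.2574 4844.8883] nan 0
pin z free [ -0.6066 728.5861  -2.9272] nan 0
pin+ears side dx,dy local mm [ 0.2879 -7.3372] 0.39705026838468116 98
pin+ears top dx,dy local mm [ 1.4825 -1.1497] 0.251353964500365 84
pin+ears both dx,dy local mm [ 0.3741 -0.8437] 0.39368503980007735 159
pin+ears z free [ 1.3871 -3.0066  6.2229] 0.26996890840949805 183
side edge offsets px (4 outer,4 inner) [np.float64(0.0), np.float64(3.0), np.float64(0.25), np.float64(-0.5), np.float64(-0.5), np.float64(1.0), np.float64(1.0), np.float64(1.88)]
top edge offsets px (4 outer,4 inner) [np.float64(-0.25), np.float64(-0.5), np.float64(-0.75), np.float64(1.0), np.float64(1.0), np.float64(-0.25), np.float64(0.0), np.float64(-1.0)]
  return _methods._mean(a, axis=axis, dtype=dtype,
  ret = ret.dtype.type(ret / rcount)
```

View pics/m6.png

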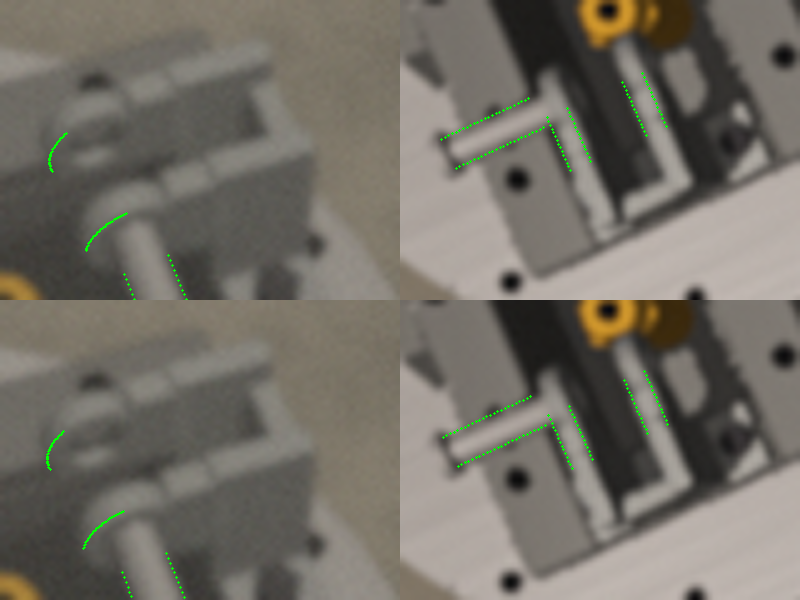

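```bash
cat >> h.py <<'E'
def score(v,P,Q):
    A=v.p(P);t=v.p(Q)-A;n=np.c_[-t[:,1],t[:,0]];n/=np.linalg.norm(n,axis=1)[:,None]+1e-9
    f=lambda q:map_coordinates(v.g,[q[:,1],q[:,0]],order=1,mode='nearest')
    return np.abs(f(A+.7*n)-f(A-.7*n)).clip(0,40)
def grid(v,parts,R,o,ax,rng=6,st=.25):
    "parts: fn(R,o)->list of (P,Q). offset grid over two local axes, mm; weights parts equally; top peaks"
    g=np.arange(-rng,rng+.01,st);Z=np.zeros((len(g),len(g)))
    for i,a in enumerate(g):
        for j,b in enumerate(g):
            d=np.zeros(3);d[ax[0]]=a;d[ax[1]]=b
            Z[i,j]=sum(score(v,P,Q).mean() for P,Q in parts(R,o+R@(d/1e3)))
    Zs=cv2.GaussianBlur(Z,(0,0),1);mx=cv2.dilate(Zs,np.ones((7,7)));pk=[(round(Zs[i,j],1),g[i],g[j]) for i,j in zip(*np.where(Zs==mx))]
    return sorted(pk,reverse=True)[:4]
E
cat > c.py <<'E'
from h import *
import sys
np.set_printoptions(precision=4,suppress=True)
def run(S,T,S2,T2,piv,eye,yaw=YAW,da=(0,0,0)):
    R=Rz(yaw);pl=lambda pq:(lambda R,o:place(pq,R,o))
    tb=lambda R,o:[cyl(T,(0,.024,0),(0,.064,0),.006,R,o)]+[place(seg([((-.026,y,.014),(-.002,y,.014))],20),R,o) for y in(.011,.019,-.011,-.019)]
    fl=lambda v:(lambda R,o:[place([q+[.066,0,-.173] for q in seg([e])],R,o) for e in rect(.118,.068,.135)+rect(.088,.038,.135)[1:3]])
    sb=lambda R,o:[cyl(S,(0,.024,0),(0,.064,0),.006,R,o),place(ring(.014,.019,a0=.3,a1=2.8),R,o),place(ring(.014,-.011,a0=-.8,a1=2.5),R,o),place(ring(.007,-.011),R,o)]
    print("TOP bracket x,y",grid(T,tb,R,piv,(0,1)));print("TOP flange x,y",grid(T,fl(T),R,piv,(0,1)))
    print("SIDE bracket x,z",grid(S,sb,R,piv,(0,2)));print("SIDE flange x,z",grid(S,fl(S),R,piv,(0,2)))
    ta=lambda R,o:[place(seg([((.016,y,.007),(.036,y,.007))],25),R,o) for y in(.006,-.006)]+[place(seg([((-.008,y,.012),(.008,y,.012))],20),R,o) for y in(.008,-.008)]+[place(seg([((-.014,-.007,0),(-.014,.007,0))],20),R,o)]
    sa=lambda R,o:[sphere(R@[.12,0,0]+o,S2)]*2+[place(ring(.014,.008,a0=-2.6,a1=2.4),R,o),place(ring(.014,-.008,a0=.8,a1=2.2),R,o),place(seg([((.017,-.006,.007),(.036,-.006,.007))]),R,o)]
    print("TOP arm x,y",grid(T2,ta,R,eye,(0,1)));print("SIDE arm x,z",grid(S2,sa,R,eye,(0,2)))
    s1=lambda R,o:[sphere(R@[.12,0,0]+o,S2)];print("SIDE ball x,z",grid(S2,s1,R,eye,(0,2)));print("SIDE eye x,z",grid(S2,lambda R,o:sa(R,o)[2:],R,eye,(0,2)))
if __name__=="__main__":
    S,T,S2,T2=[V(np.load(n+".npz")) for n in("side0","top0","side2","top2")]
    piv=np.array([.5463,.1758,.045])+Rz(YAW)@[-.066,0,.128]
    run(S,T,S2,T2,piv,piv+[0,0,.07])
E
python3 c.py
```

```text
TOP bracket x,y [(np.float64(172.8), np.float64(-3.25), np.float64(-1.5)), (np.float64(163.0), np.float64(2.25), np.float64(-1.5)), (np.float64(100.1), np.float64(-3.25), np.float64(6.0)), (np.float64(89.4), np.float64(2.25), np.float64(6.0))]
TOP flange x,y [(np.float64(158.0), np.float64(-1.25), np.float64(-0.25))]
SIDE bracket x,z [(np.float64(45.2), np.float64(0.25), np.float64(0.0)), (np.float64(40.4), np.float64(1.5), np.float64(6.0)), (np.float64(25.9), np.float64(6.0), np.float64(-4.75))]
SIDE flange x,z [(np.float64(62.5), np.float64(2.75), np.float64(0.0)), (np.float64(46.6), np.float64(-4.5), np.float64(-0.5))]
TOP arm x,y [(np.float64(123.8), np.float64(-6.0), np.float64(0.0)), (np.float64(119.7), np.float64(-1.0), np.float64(0.0))]
SIDE arm x,z [(np.float64(86.6), np.float64(-3.25), np.float64(0.0))]
SIDE ball x,z [(np.float64(11.7), np.float64(-3.0), np.float64(0.75))]
SIDE eye x,z [(np.float64(64.1), np.float64(-3.5), np.float64(-0.25))]
```

Run:
```python
from g import *
import c
piv=np.array([.5463,.1758,.045])+Rz(YAW)@[-.066,0,.128]
# centre laterally on the bracket per the top view (-1.5 mm in y), come to 34 mm above
e=piv+Rz(YAW)@[0,-.0015,.034]
p,q=toolpose(e,YAW,0);print(servo_line(p,feed=.06,ori=q,contact_N=5));hold(.3)
o=observe();print(o["time"],o["tool_pos"]-p,o["force"])
for n in("side","top"): np.savez(n+"3.npz",**camera(n))
S,T=[V(np.load(n+"3.npz")) for n in("side","top")]
b=lambda v,x,y,w,h:cv2.resize(v.px[y:y+h,x:x+w,::-1],(w*8,h*8),interpolation=cv2.INTER_CUBIC)
M=np.zeros((600,800,3),np.uint8)
M[:,:480]=b(S,295,315,60,75);M[:,480:]=b(T,132,225,40,75)
def tick(v,P,x,y,dx,col):
    for u in v.p(P): cv2.drawMarker(M,tuple(int(round(k)) for k in ((u-[x,y]+.5)*8+[dx,0])),col,cv2.MARKER_CROSS,9,1)
R=Rz(YAW);L=lambda pts,o:np.array(pts)@R.T+o
G,Rd=(0,255,0),(0,0,255)
tick(S,L([(0,.008,0),(-.014,.008,0),(.12,0,0)],e),295,315,0,G);tick(S,L([(0,.019,0),(0,-.011,0)],piv),295,315,0,Rd)
tick(T,L([(0,.008,.014),(0,-.008,.014),(-.014,0,0)],e),132,225,480,G);tick(T,L([(0,.03,0.006),(-.02,.011,.014),(-.02,-.011,.014)],piv),132,225,480,Rd)
cv2.imwrite("pics/m7.png",M)
c.run(*[V(np.load(n+".npz")) for n in("side0","top0","side3","top3")],piv,e)
```

```text
False
10.3417 [0.0001 0.0001 0.0003] [ 0.2502 -0.1378 -3.2829]
TOP bracket x,y [(np.float64(172.8), np.float64(-3.25), np.float64(-1.5)), (np.float64(163.0), np.float64(2.25), np.float64(-1.5)), (np.float64(100.1), np.float64(-3.25), np.float64(6.0)), (np.float64(89.4), np.float64(2.25), np.float64(6.0))]
TOP flange x,y [(np.float64(158.0), np.float64(-1.25), np.float64(-0.25))]
SIDE bracket x,z [(np.float64(45.2), np.float64(0.25), np.float64(0.0)), (np.float64(40.4), np.float64(1.5), np.float64(6.0)), (np.float64(25.9), np.float64(6.0), np.float64(-4.75))]
SIDE flange x,z [(np.float64(62.5), np.float64(2.75), np.float64(0.0)), (np.float64(46.6), np.float64(-4.5), np.float64(-0.5))]
TOP arm x,y [(np.float64(161.6), np.float64(-2.5), np.float64(0.25)), (np.float64(72.3), np.float64(4.5), np.float64(6.0)), (np.float64(43.3), np.float64(-4.0), np.float64(-6.0))]
SIDE arm x,z [(np.float64(78.4), np.float64(-3.75), np.float64(-0.25))]
SIDE ball x,z [(np.float64(11.9), np.float64(-3.5), np.float64(0.0))]
SIDE eye x,z [(np.float64(55.2), np.float64(-5.0), np.float64(-0.5))]
```

View pics/m7.png

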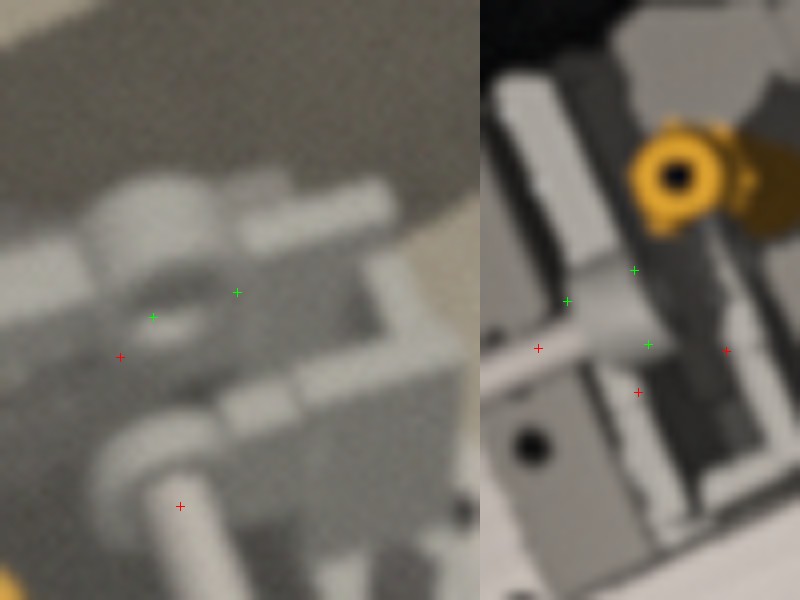

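The view agrees with the fits:
- **Eye:** it sits about 3 mm toward -x of the prediction. The hole is at (170,308) against a predicted (153,317), and the top-view eye end is about 15 px low.
- **Bracket:** the axis in x is right, since the pin base is at about (180,495). The gap is about 1.5 mm toward -y.

I'll correct by +2.9 mm in x and -0.25 mm in y, then lower with a contact stop.

Run:
```python
from g import *
import c
piv=np.array([.5463,.1758,.045])+Rz(YAW)@[-.066,0,.128]
def tgt(h): 
    e=piv+Rz(YAW)@[0,-.00175,h]; return (e,)+toolpose(e,YAW,0,d=.0629)
e,p,q=tgt(.034);servo_line(p,feed=.03,ori=q);hold(.2);f0=observe()["force"]
e,p,q=tgt(-.0006);print(servo_line(p,feed=.025,contact_N=3));hold(.5)
o=observe();print(o["time"],o["tool_pos"]-p,o["force"]-f0,o["gripper_force"],o["torque"])
for n in("side","top"): np.savez(n+"4.npz",**camera(n))
c.run(*[V(np.load(n+".npz")) for n in("side0","top0","side4","top4")],piv,e)
S,T=[V(np.load(n+"4.npz")) for n in("side","top")]
b=lambda v,x,y,w,h:cv2.resize(v.px[y:y+h,x:x+w,::-1],(w*8,h*8),interpolation=cv2.INTER_CUBIC)
M=np.zeros((600,800,3),np.uint8);M[:,:440]=b(S,295,320,55,75);M[:,440:]=b(T,132,225,45,75)
cv2.imwrite("pics/m8.png",M)
```

```text
False
12.925 [ 0. -0. -0.] [ 0.9754 -0.598   0.2075] 58.4050977230072 [ 0.0441  0.0021 -0.0317]
TOP bracket x,y [(np.float64(172.8), np.float64(-3.25), np.float64(-1.5)), (np.float64(163.0), np.float64(2.25), np.float64(-1.5)), (np.float64(100.1), np.float64(-3.25), np.float64(6.0)), (np.float64(89.4), np.float64(2.25), np.float64(6.0))]
TOP flange x,y [(np.float64(158.0), np.float64(-1.25), np.float64(-0.25))]
SIDE bracket x,z [(np.float64(45.2), np.float64(0.25), np.float64(0.0)), (np.float64(40.4), np.float64(1.5), np.float64(6.0)), (np.float64(25.9), np.float64(6.0), np.float64(-4.75))]
SIDE flange x,z [(np.float64(62.5), np.float64(2.75), np.float64(0.0)), (np.float64(46.6), np.float64(-4.5), np.float64(-0.5))]
TOP arm x,y [(np.float64(159.0), np.float64(-0.5), np.float64(0.75))]
SIDE arm x,z [(np.float64(52.9), np.float64(-1.25), np.float64(-2.0))]
SIDE ball x,z [(np.float64(11.1), np.float64(-1.25), np.float64(2.0))]
SIDE eye x,z [(np.float64(36.1), np.float64(-3.75), np.float64(-2.25))]
```

View pics/m8.png

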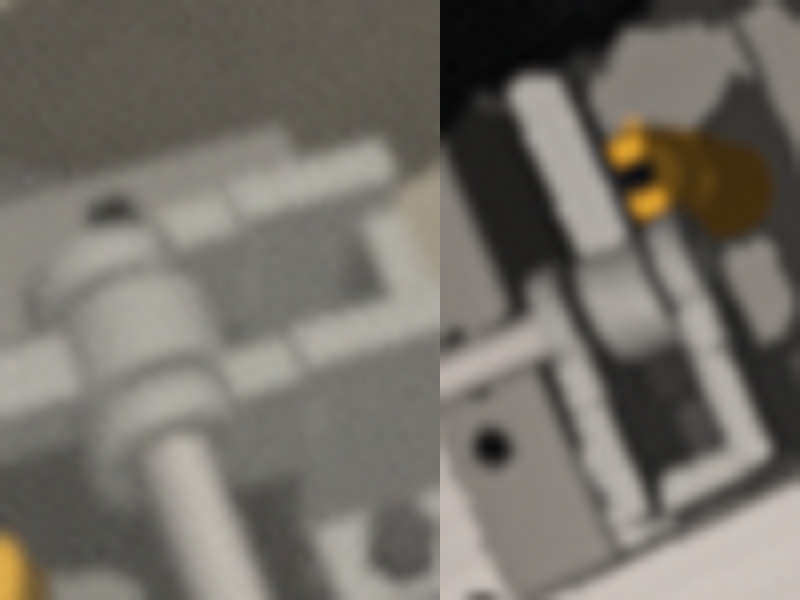

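The eye sits between the ears, with clear gaps on both sides in the top view (about (572,300) and (667,290)). Its outline lies in line with both ears in the side view, and there is no contact. I'll make a last 0.4 mm trim, check the force and hand in.

Run:
```python
from g import *
o=observe();f=[]
for _ in range(8): f.append(observe()["force"]);hold(.05)
print(np.mean(f,0),np.std(f,0))
servo_line(o["tool_pos"]+Rz(YAW)@[.0004,-.0004,0],feed=.01,contact_N=3);hold(.6);f=[]
for _ in range(8): f.append(observe()["force"]);hold(.05)
o=observe();print(o["time"],np.mean(f,0),np.std(f,0),o["gripper_force"],abs(o["qvel"]).max())
job_done()
```

```text
[-0.12737682 -0.11323274 -2.96958373] [0.51742647 0.39340131 0.63395482]
14.675 [ 0.08821012 -0.48205558 -2.95933792] [0.54548582 0.51264676 0.40658007] 58.40519607067108 0.0013907404944616124
the job is handed in; nothing more can be done
```

I handed the job in at 14.7 s, with the float arm's eye held still and level between the bracket ears. By my camera fits the holes line up to about 1–1.5 mm (3.5 mm allowed), and the wrist force showed only the arm's own weight, so it isn't leaning on the trap.

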